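# Snap the cover onto the tow ball

### The job

The tow ball held upright in the bench vice needs its cover. Pick up the red cap that lies on its side on the bench, turn it mouth down over the ball and press it straight down until it clicks fully home and sits upright. Then do not back off or let go: the program finishes with the robot still holding the cap pressed firmly down on the ball, and the funnel, the tyre gauge and the bowl of end caps left where they are.

Things in the scene. Friction and masses are not known exactly. Their poses are not given: they have to be found in the camera images.
- cap_center (a point): Red plastic cap, a round cup 60 mm across, 44 mm long, about 55 g, lying on its side on the bench, mouth turned roughly away from the robot. This point is on its axis, half-way along (30 mm above the bench at first). Its x axis runs along the cap and points out of the closed crown; the mouth is 22 mm towards -x. The outside is a straight 60 mm cylinder for 30 mm from the mouth, then narrows to 42 mm.
- cap_socket (a point): Point on the cap's axis 7 mm from cap_center towards the mouth (15 mm inside the mouth, 25 mm under the inner face of the crown), same axes: the ball's centre lies here when the cap is home, x straight up. The walls are 3 mm thick; a springy lip of 46 mm bore, 4 mm inside the mouth, must spread over the 50 mm ball.
- ball_center (a point): Centre of the bright steel tow ball, 50 mm across, 205 mm above the bench, z up. The cap's lip first rests on the ball with the cap about 21 mm above home; pushing on takes a force that rises to 8 to 20 N and drops sharply (even pulls) as the lip slips past the ball's widest part, 11 to 16 mm above home; it rises again only when the crown meets the ball's top: home.
- funnel: Black plastic funnel standing mouth down, 124 mm wide and 150 mm tall, origin at the centre of its underside. Not to be disturbed.
- gauge: Chrome stick tyre gauge lying on the bench, about 150 mm long and 17 mm thick along its x axis, origin under its middle. Not to be disturbed.
- bowl: Small white ceramic bowl of black end caps, 116 mm wide and 46 mm tall, origin at the centre of its underside. Not to be disturbed.
- vice: Blue bench vice, bolted down, 100 mm jaws whose tops are 140 mm above the bench, screw and handle towards its own -x (roughly to the robot) and below 135 mm. It holds the tow ball upright: the ball's 29 mm neck rises from a 44 mm collar on the jaws. Origin on the bench straight below the ball.
There are look-alikes about, which are no part of the job. There is more than one size of the part that bears cap_center; the job needs the smallest.

How it is judged:
By the outcome, as a careful person would: the job done as asked, in the order asked, and still so for the second after the job is handed in, while the arm keeps its last pose, push and grip.
It also fails if it takes over 67 s, if anything falls off the work surface, if the arm or the gripper's body presses on something with over 40 N, if the wrist force passes 120 N, or if a joint passes its speed limit or range.

### The arm

A 6-joint arm with a two-finger parallel gripper is mounted at the origin on the work surface. World frame = base frame: x ahead of the robot, y to its left, z up, the work surface at z = 0. Lengths are in mm, angles in degrees, forces in N, time in s.
With the tool pointing down it reaches from about 250 to 800 mm from the base axis. Payload 3.9 kg.
Tool frame: the origin (TCP) lies at the very end of the fingers, on their centre line; the grasp point (between the pads) lies 19 mm behind it; z points along the fingers, x is the direction in which the jaws open and shut, and the axes are right-handed (so a half turn about z gives the same grasp; the last joint's range is limited). The gripper opens to 85 mm and grips with 20 to 120 N. Pads are 22 mm wide; open, the fingers measure 114 mm over their backs; the gripper's body (76 mm by 85 mm) begins 54 mm behind the grasp point. The pads swing forward as they close: fully open they stand 13 mm farther back than shut.
Start: joints at [65.26, 14.897, -7.913, 67.191, 0, 90], TCP at [219.71, 476.805, 231.304] pointing down, gripper open.
Joint ranges: [-159.42, 159.42], [-47.68, 98.78], [-73.54, 78.23], [-108.79, 121.32], [-90, 84.71], [-180, 180]. Speed limits (degrees/s): [147.25, 147.25, 180, 180, 180, 180].

### API

Orientations are given as a 3x3 rotation matrix whose columns are the frame's x, y, z axes.
In Python, from workcell import read_state, snapshot, sign_off gives the robot as it stands.
- The arm moves only by the tool arm_command, never from a script. Its argument "deltas" is a list that holds one entry, the list of rows, each a list of 7 numbers: the closure, from 0 (fully open) to 1 (shut), then the shift along the tool's x, y, z in cm, then the turn, a rotation vector about the tool's x, y, z in degrees. A call has exactly 10 rows; each row is the pose to reach, as a shift and turn from the pose measured when the call began, along the tool's axes at that moment; what a row does not reach only later rows make up. A row lasts 1/8 s, in which the tool goes at most 62.5 mm and 10.7 degrees, less where a joint would pass 70% of its speed; a pose out of reach is approached as far as the arm can. A call with a gripper value outside its range is refused whole. The fingers move at their own pace and stop on an object; the grip force is fixed at half the most. Time passes only in rows, so rows that repeat a pose let the fingers close, or fill a call up. It gives the time, the measured TCP pose, the force and the opening at its end, in the units of the state.
- read_state(): the state, without advancing time (a new reading comes with each control period).
- snapshot(name): name is "scene" or "top" or "wrist"; returns a dict with "pixels" (480x640x3 uint8, red, green, blue), "z_map" (480x640 float32, mm along the optical axis (not along the pixel's ray), 0 where there is no reading), "camera_matrix" (3x3 intrinsics, pixels), "cam_to_world" (4x4, takes a point from camera to world coordinates). Camera axes: x right, y down, z forward; pixel columns grow to the right and rows downward; lengths in mm; the calibration is good to about 2 mm. A picture is of the moment at which its call begins.
- sign_off(): hands the job in, once; it reports no verdict.
The state is a dict: "t": time; "joints": joint angles; "joint_vel": joint speeds; "joint_efforts": joint torques, N m; "ee_pos": TCP position; "orientation": TCP orientation; "contact_force": force on the tool from outside, world axes, zero at the start; "torque": the same for the moment, N m; "finger_gap": opening from 0.0 (shut) to 1.0 (fully open).
Only numpy, scipy, OpenCV 4.12 (cv2) and the standard library are available. Lean on these libraries where they do the work, as an engineer would, in place of code of your own. Each camera call takes 0.05 s, during which the arm holds its last target. There are 200 camera calls.

## Working session

There is one attempt and no reset: what is moved stays moved. The work goes in short steps, Python scripts to look and compute and a tool call to move; the robot and the scene stay as the last step left them, time stands still between calls to the robot, and variables do not carry over. Pictures are saved under pics/ and viewed, about 8 in all and at most 12, crops included, and the job is handed in when it is done.

Besides the shell and the picture viewer there is one more tool, called after "Request:" as a command line: name --argument value ..., lists and objects as JSON in quotes. arm_command: Moves the arm, as the interface text tells. Its arguments: {"type":"object","properties":{"deltas":{"type":"array","items":{"type":"array","items":{"type":"array","items":{"type":"number"}}}}},"required":["deltas"]}

```bash
mkdir -p pics; ls
cat > h.py <<'E'
import numpy as np, cv2
from workcell import read_state, snapshot, sign_off
def snap(n,f):
    s=snapshot(n); cv2.imwrite('pics/'+f+'.png',s['pixels'][:,:,::-1]); np.savez('pics/'+f,**s); return s
def world(s):
    K=np.array(s['camera_matrix']);z=s['z_map'];v,u=np.mgrid[:480,:640]
    P=np.stack([(u-K[0,2])/K[0,0]*z,(v-K[1,2])/K[1,1]*z,z,np.ones_like(z)],-1)@np.array(s['cam_to_world']).T
    P[z==0]=np.nan
    return P[...,:3]
E
python3 - <<'E'
from h import *
for n in('scene','top'):
    s=snap(n,n+'0')
print(read_state())
E
```

```text
pics
{'t': 0.1, 'joints': array([ 6.52568285e+01,  1.49311535e+01, -7.97827787e+00,  6.71893296e+01,
        8.21076225e-04,  8.99981215e+01]), 'joint_vel': array([-0.04693229, -0.03521943,  0.18230405,  0.11048658, -0.00133007,
       -0.05924116]), 'joint_efforts': array([-1.28248175e-05, -4.06508446e+01,  2.54527456e+01,  1.01075380e-02,
       -5.72330373e-05,  4.58342868e-06]), 'ee_pos': array([219.48212842, 476.25378732, 230.55618045]), 'orientation': array([[ 4.18521104e-01,  9.08206775e-01, -7.34473864e-04],
       [ 9.08205436e-01, -4.18521748e-01, -1.55945823e-03],
       [-1.72370382e-03, -1.43869756e-05, -9.99998514e-01]]), 'contact_force': array([-0.4091611 ,  0.50142966, -0.40492079]), 'torque': array([-0.01974701, -0.04334857, -0.0143494 ]), 'finger_gap': 1.0003678991056089}
```

View pics/top0.png

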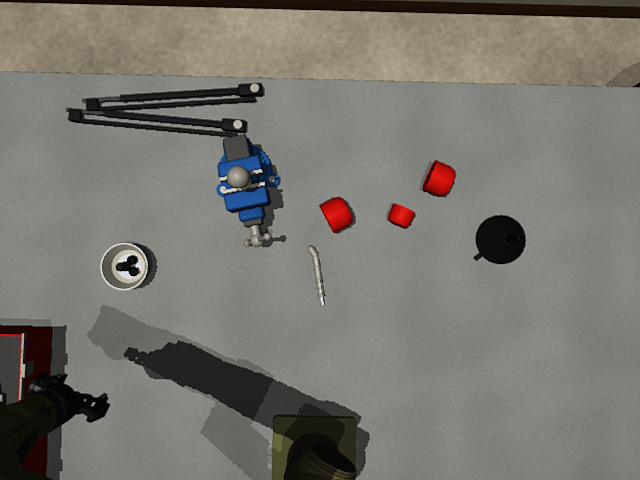

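View pics/scene0.png

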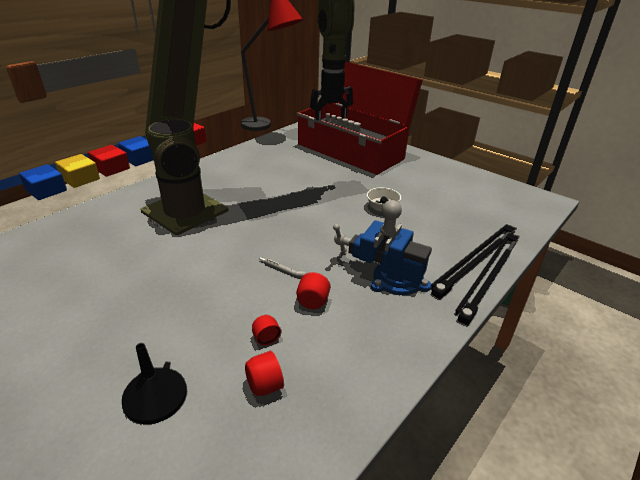

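The top view shows three caps, at (337,214), (401,216) and (439,179). The smallest is at (401,216). The ball is at (237,177), the gauge at (317,275) and the funnel at (500,240).

Run:
```python
from h import *
s=dict(np.load('pics/top0.npz')); P=world(s); rgb=s['pixels'].astype(int)
red=((rgb[...,0]>90)&(rgb[...,1]<60)&(rgb[...,2]<60)).astype(np.uint8)
n,L,st,c=cv2.connectedComponentsWithStats(red)
for i in range(1,n):
    if st[i,4]<150: continue
    Q=P[L==i]; Q=Q[np.isfinite(Q[:,0])]
    print(c[i],st[i,4],Q.mean(0).round(),Q[:,2].max().round(1), [ (r[0]).round(1) for r in [Q.min(0)[None],Q.max(0)[None]]])
    if abs(c[i][0]-401)<10:
        m=Q[Q[:,2]>20]
        print(cv2.minAreaRect(m[:,:2].astype(np.float32)), cv2.minAreaRect(Q[:,:2].astype(np.float32)), len(m))
        t=Q[Q[:,2]>Q[:,2].max()-4]; print('ridge',t.mean(0),cv2.fitLine(t[:,:2].astype(np.float32),2,0,.01,.01).ravel(), t.min(0),t.max(0))
# ball: sphere fit
v,u=np.mgrid[:480,:640]
Q=P[(abs(u-237)<14)&(abs(v-177)<14)]; Q=Q[Q[:,2]>207]
A=np.c_[2*Q,np.ones(len(Q))]; x=np.linalg.lstsq(A,(Q**2).sum(1),rcond=None)[0]; print('ball',x[:3],np.sqrt(x[3]+x[:3]@x[:3]),len(Q),Q.mean(0),Q.max(0))
print(P[240,500],P[275,317])
im=cv2.resize(s['pixels'][170:260,300:420,::-1],None,fx=6,fy=6,interpolation=cv2.INTER_CUBIC); cv2.imwrite('pics/crop0.png',im)
```

```text
[440.69622093 178.67005814] 688 [ 693. -292.   70.] 86.7 [array([ 658.5, -327.9,    1.7]), array([ 740.9, -256.8,   86.7])]
[336.18706048 213.05625879] 711 [604. -41.  69.] 87.0 [array([563.6, -80. ,  -4.1]), array([644.9,  -1.7,  87. ])]
[400.48854962 215.04071247] 393 [ 604. -199.   54.] 66.1 [array([ 578. , -234.4,   30.8]), array([ 631.9, -171. ,   66.1])]
((603.357421875, -200.42225646972656), (55.63024139404297, 42.345062255859375), 65.7752456665039) ((603.357421875, -200.42225646972656), (55.63024139404297, 42.345062255859375), 65.7752456665039) 390
ridge [ 607.56077198 -202.65695066   63.54651949] [ 9.9627966e-01  8.6179249e-02  6.0756079e+02 -2.0265695e+02] [ 593.99047306 -213.24831257   62.05232856] [ 623.05357395 -193.60875927   66.05023348]
ball [667.75042069 178.63965733 207.94991729] 23.384552233416706 404 [665.87521188 177.00204741 222.51471501] [691.81430277 202.17371514 234.59015838]
[ 548.2676058  -438.91238012   65.87444563] [452.47409791   1.4736555   18.67822814]
```

View pics/crop0.png

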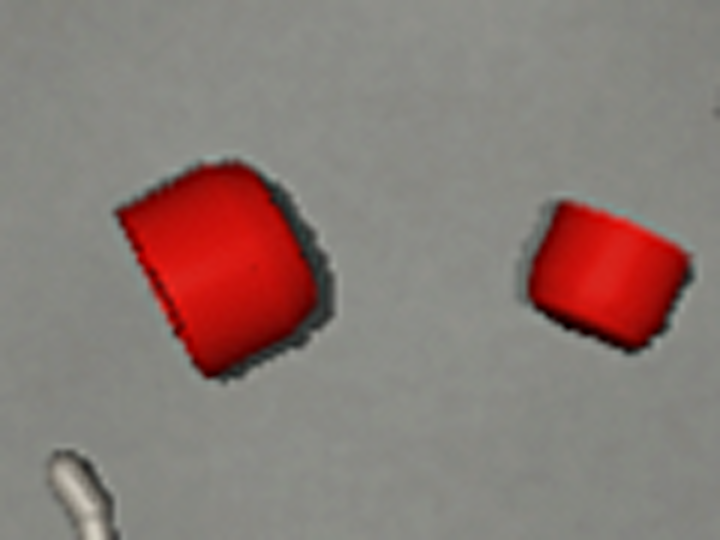

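```bash
cat >> h.py <<'E'
from scipy.spatial.transform import Rotation as Ro
def frame(az,dep,flip):   # heading az, depression dep; jaws horizontal
    a,d=np.radians([az,dep]); h=np.array([np.cos(a),np.sin(a),0])
    z=np.cos(d)*h-np.sin(d)*np.array([0,0,1]); x=np.cross([0,0,1],h)*flip
    return np.c_[x,np.cross(z,x),z]
def go(p,R):
    s=read_state(); R0=Ro.from_matrix(s['orientation']).as_matrix()
    print('t',round(s['t'],2),'at',s['ee_pos'].round(1),'j',s['joints'].round(1),'F',s['contact_force'].round(1),'gap',round(s['finger_gap'],3))
    print('cm',(R0.T@(np.array(p)-s['ee_pos'])/10).round(2),'deg',np.degrees(Ro.from_matrix(R0.T@R).as_rotvec()).round(1))
E
python3 - <<'E'
from h import *
R=frame(-23.8,45,1); c=np.array([603.4,-200.4,30])
go(c-100*R[:,2],R)
E
```

```text
t 0.1 at [219.5 476.3 230.6] j [65.3 14.9 -8.  67.2  0.  90. ] F [-0.4  0.5 -0.4] gap 1.0
cm [-45.48  56.12  13.06] deg [-45.    0.5  -0.9]
```

Request:
arm_command --deltas '[[[0,-45,56,3,-45,0,0],[0,-45,56,3,-45,0,0],[0,-45,56,3,-45,0,0],[0,-45,56,3,-45,0,0],[0,-45,56,3,-45,0,0],[0,-45,56,3,-45,0,0],[0,-45,56,3,-45,0,0],[0,-45,56,3,-45,0,0],[0,-45,56,3,-45,0,0],[0,-45,56,3,-45,0,0]]]'

```text
t: 1.35
ee_pos: [496.7, -82.0, 205.7]
orientation: [[0.418, 0.642, 0.643], [0.908, -0.294, -0.297], [-0.001, 0.708, -0.706]]
contact_force: [1.5, 0.8, -1.1]
finger_gap: 1.0
```

Run:
```python
from h import *
R=frame(-23.8,45,1); c=np.array([603.4,-200.4,30])
go(c-100*R[:,2],R)
```

```text
t 1.35 at [496.7 -82.  205.7] j [  2.6  -8.5 -58.6  -1.8 -19.   20. ] F [ 1.5  0.8 -1.1] gap 1.0
cm [-6.4  -2.09 12.78] deg [ 0.1  0.7 -0.6]
```

Request:
arm_command --deltas '[[[0,-6.4,-2.1,6,0,0.7,-0.6],[0,-6.4,-2.1,8,0,0.7,-0.6],[0,-6.4,-2.1,9,0,0.7,-0.6],[0,-6.4,-2.1,9,0,0.7,-0.6],[0,-6.4,-2.1,9,0,0.7,-0.6],[0,-6.4,-2.1,9,0,0.7,-0.6],[0,-6.4,-2.1,9,0,0.7,-0.6],[0,-6.4,-2.1,9,0,0.7,-0.6],[0,-6.4,-2.1,9,0,0.7,-0.6],[0,-6.4,-2.1,9,0,0.7,-0.6]]]'

```text
t: 2.6
ee_pos: [514.2, -160.6, 127.3]
orientation: [[0.403, 0.646, 0.648], [0.915, -0.285, -0.285], [0.0, 0.708, -0.706]]
contact_force: [-0.0, -0.3, -0.7]
finger_gap: 1.001
```

Run:
```python
from h import *
s=snap('wrist','w1'); P=world(s); rgb=s['pixels'].astype(int)
R=frame(-23.8,45,1)
red=((rgb[...,0]>70)&(rgb[...,1]<50)&(rgb[...,2]<50)).astype(np.uint8)
n,L,st,c=cv2.connectedComponentsWithStats(red)
for i in range(1,n):
    if st[i,4]<400: continue
    Q=P[L==i]; Q=Q[np.isfinite(Q[:,0])&(Q[:,2]>3)]
    print(c[i].round(),st[i],Q.mean(0).round(1),Q.min(0).round(1),Q.max(0).round(1))
    m=np.array([np.cos(np.radians(-23.8)),np.sin(np.radians(-23.8)),0]); l=np.array([-m[1],m[0],0])
    for ax in (m,l): q=(Q-[603.4,-200.4,0])@ax; print('ext',np.percentile(q,[0,1,5,50,95,99,100]).round(1))
go(np.array([603.4,-200.4,30])-3*-0,R)
```

```text
[565. 196.] [  490   100   150   153 11936] [582.4 -50.   60.2] [556.1 -84.1   3.1] [627.8  -1.2  79.6]
ext [-107.8 -105.4 -102.   -80.4  -56.4  -49.8  -42.2]
ext [100.5 102.7 105.9 126.5 168.  185.  191.1]
[297. 258.] [ 236  185  121  147 8715] [ 623.3 -232.4   48.1] [ 573.3 -318.2    5.3] [ 740.4 -172.3   79.2]
ext [-23.8 -22.3 -21.8  -2.1 112.5 146.7 160.1]
ext [-80.6 -77.4 -70.2 -18.4  17.8  23.1  25.9]
t 2.65 at [ 514.3 -160.6  127.3] j [-12.7   4.5 -66.1 -25.2  -7.8   7.9] F [0.6 0.6 0.5] gap 1.002
cm [-0.05  0.   13.78] deg [ 0.1 -0.  -0. ]
```

View pics/w1.png

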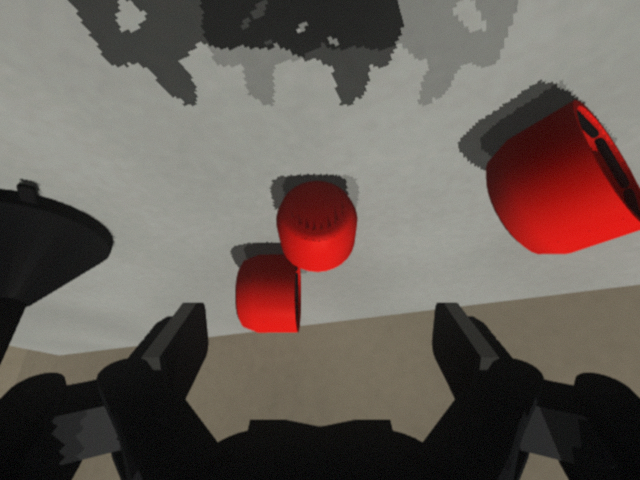

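Request:
arm_command --deltas '[[[0,0,0.2,4,0,0,0],[0,0,0.2,8,0,0,0],[0,0,0.2,11,0,0,0],[0,0,0.2,13,0,0,0],[0,0,0.2,14.5,0,0,0],[0,0,0.2,15.5,0,0,0],[0,0,0.2,16.2,0,0,0],[0,0,0.2,16.2,0,0,0],[0,0,0.2,16.2,0,0,0],[0,0,0.2,16.2,0,0,0]]]'

```text
t: 3.9
ee_pos: [620.4, -207.3, 14.7]
orientation: [[0.403, 0.646, 0.648], [0.915, -0.285, -0.285], [0.0, 0.708, -0.706]]
contact_force: [-0.4, 0.2, -0.5]
finger_gap: 1.001
```

Request:
arm_command --deltas '[[[0.2,0,0,0,0,0,0],[0.3,0,0,0,0,0,0],[0.4,0,0,0,0,0,0],[0.6,0,0,0,0,0,0],[1,0,0,0,0,0,0],[1,0,0,0,0,0,0],[1,0,0,0,0,0,0],[1,0,0,0,0,0,0],[1,0,0,0,0,0,0],[1,0,0,0,0,0,0]]]'

```text
t: 5.15
ee_pos: [620.3, -207.4, 15.3]
orientation: [[0.403, 0.645, 0.649], [0.915, -0.285, -0.286], [0.0, 0.709, -0.705]]
contact_force: [-4.1, 1.5, 5.5]
finger_gap: 0.691
```

Run:
```python
from h import *
s=snap('wrist','w2'); snap('scene','s2')
R=frame(-23.8,45,1)
go([603.4,-200.4,30],R)
```

```text
t 5.25 at [ 620.3 -207.4   15.3] j [-15.7  29.4 -60.  -44.3  -5.7   5.8] F [-4.2  1.3  6.6] gap 0.69
cm [-0.04 -0.25 -2.34] deg [ 0.2 -0.  -0. ]
```

View pics/w2.png

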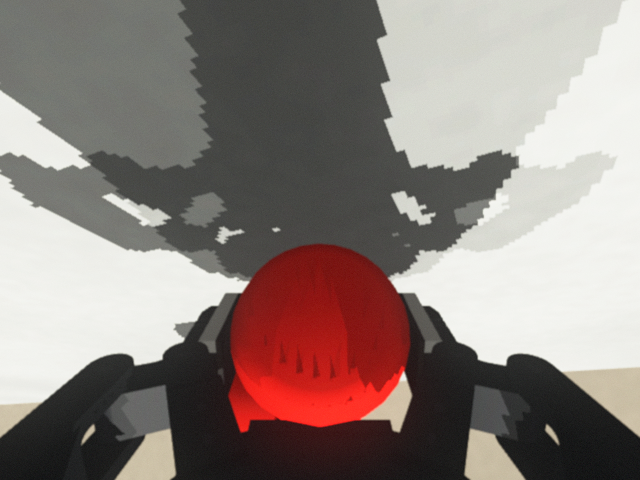

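The cap is gripped with its crown toward the camera, at about (320,335), and the gap is 0.69 (about 59 mm). Next I lift it and start the half roll.

Request:
arm_command --deltas '[[[1,0,1,-1,0,0,0],[1,0,3,-3,0,0,0],[1,0,6,-6,0,0,0],[1,0,9,-9,0,0,0],[1,0,12,-12,0,0,0],[1,0,15,-17,0,0,-10],[1,0,17,-20,0,0,-20],[1,0,18,-23,0,0,-30],[1,0,18,-25,0,0,-40],[1,0,18,-26,0,0,-50]]]'

```text
t: 6.5
ee_pos: [567.0, -183.9, 327.1]
orientation: [[-0.239, 0.722, 0.649], [0.803, 0.523, -0.286], [-0.546, 0.453, -0.705]]
contact_force: [-0.1, 0.4, -0.4]
finger_gap: 0.691
```

Run:
```python
from h import *
from scipy.optimize import least_squares
for n in('top','scene'):
    s=snap(n,n+'3'); P=world(s); rgb=s['pixels'].astype(int)
    W=P.reshape(-1,3); k=np.isfinite(W[:,0])&(np.linalg.norm(W-[668,179,205],axis=1)<40)&(W[:,2]>195)
    Q=W[k]; f=lambda c:np.linalg.norm(Q-c,axis=1)-25
    r=least_squares(f,[668,179,205],loss='soft_l1'); print(n,len(Q),r.x.round(1),np.abs(f(r.x)).mean().round(2))
R=frame(-10,45,-1)
go([560,60,330],R)
```

```text
top 414 [668.1 179.  205.5] 1.19
scene 294 [668.  179.  205.3] 1.13
t 6.6 at [ 567.3 -184.   327. ] j [-14.4  -7.9 -38.1  15.   -6.6 -43.4] F [-0.2  1.1 -0.7] gap 0.687
cm [19.68 12.25 -7.66] deg [ -11.6   -5.1 -139.4]
```

Request:
arm_command --deltas '[[[1,2,1,-1,-1,0,-10],[1,4,2,-2,-2,-1,-20],[1,6,4,-3,-3,-1,-30],[1,8,5,-4,-4,-2,-40],[1,10,6,-5,-5,-2,-50],[1,12,8,-6,-6,-3,-60],[1,14,9,-6.5,-7,-3,-70],[1,16,10,-7,-8,-4,-80],[1,18,11,-7.5,-9,-4,-90],[1,19.7,12,-7.7,-9,-4,-100]]]'

```text
t: 7.85
ee_pos: [557.3, 59.5, 327.5]
orientation: [[-0.57, -0.39, 0.723], [-0.687, 0.709, -0.159], [-0.45, -0.587, -0.673]]
contact_force: [0.0, -0.5, -0.6]
finger_gap: 0.688
```

Run:
```python
from h import *
R=frame(-10,45,-1)
go([560,60,330],R)
```

```text
t 7.85 at [557.3  59.5 327.5] j [  18.7  -10.3  -41.1   16.   -22.5 -120.4] F [ 0.  -0.5 -0.6] gap 0.688
cm [-0.3  -0.22  0.03] deg [ -3.2  -0.8 -39.1]
```

Request:
arm_command --deltas '[[[1,0,0,0,-1,0,-10],[1,0,0,0,-2,0,-20],[1,0,0,0,-3,-0.5,-30],[1,-0.3,-0.2,0,-3.2,-0.8,-39],[1,-0.3,-0.2,0,-3.2,-0.8,-39],[1,-0.3,-0.2,0,-3.2,-0.8,-39],[1,-0.3,-0.2,0,-3.2,-0.8,-39],[1,-0.3,-0.2,0,-3.2,-0.8,-39],[1,-0.3,-0.2,0,-3.2,-0.8,-39],[1,-0.3,-0.2,0,-3.2,-0.8,-39]]]'

```text
t: 9.1
ee_pos: [559.7, 60.2, 330.1]
orientation: [[-0.175, -0.696, 0.697], [-0.985, 0.125, -0.123], [-0.002, -0.707, -0.707]]
contact_force: [-0.2, 1.0, -0.9]
finger_gap: 0.687
```

Run:
```python
from h import *
R=frame(-10,45,-1); go([560,60,330],R)
st=read_state(); T=st['ee_pos']; RR=st['orientation']
g=T-23*RR[:,2]; print('grip',g.round(1))
for n in('wrist','scene','top'):
    s=snap(n,n+'4'); P=world(s); rgb=s['pixels'].astype(int)
    m=(rgb[...,0]>60)&(rgb[...,0]>2.5*rgb[...,1])&(rgb[...,0]>2.5*rgb[...,2])&(np.linalg.norm(P-g,axis=2)<60)
    Q=P[m]; v,u=np.nonzero(m); print(n,len(Q))
    if len(Q)<50: continue
    print(u.min(),u.max(),v.min(),v.max(),Q.mean(0).round(1),Q.min(0).round(1),np.percentile(Q,99,axis=0).round(1))
    # crown plane (points near top)
    t=Q[Q[:,2]>np.percentile(Q[:,2],97)-4]
    for _ in range(4):
        c=t.mean(0); nn=np.linalg.svd(t-c)[2][2]; nn*=np.sign(nn[2]); d=abs((t-c)@nn); t=t[d<2.5*max(d.std(),.3)] if _<3 else t
    print('plane',len(t),c.round(1),nn.round(3), d.mean().round(2))
```

```text
t 9.1 at [559.7  60.2 330.1] j [  16.5   -9.9  -38.4   19.7  -18.4 -160.5] F [-0.2  1.  -0.9] gap 0.687
cm [ 0.01 -0.01  0.03] deg [-0.   0.  -0.2]
grip [543.7  63.  346.4]
wrist 25345
231 409 245 425 [539.9  62.5 367.2] [515.8  29.7 342. ] [567.6  88.2 370. ]
plane 13400 [543.1  62.1 368.6] [-0.007 -0.     1.   ] 0.34
scene 476
315 338 144 171 [559.2  50.3 356.9] [520.7  31.4 325.1] [576.5  79.8 370.9]
plane 97 [547.7  60.5 369.3] [ 0.016 -0.011  1.   ] 0.37
top 733
271 302 216 246 [544.6  62.9 367.9] [517.   34.4 345.9] [571.4  90.6 373.5]
plane 195 [544.5  63.4 370.1] [-0.005 -0.009  1.   ] 0.45
```

View pics/scene4.png

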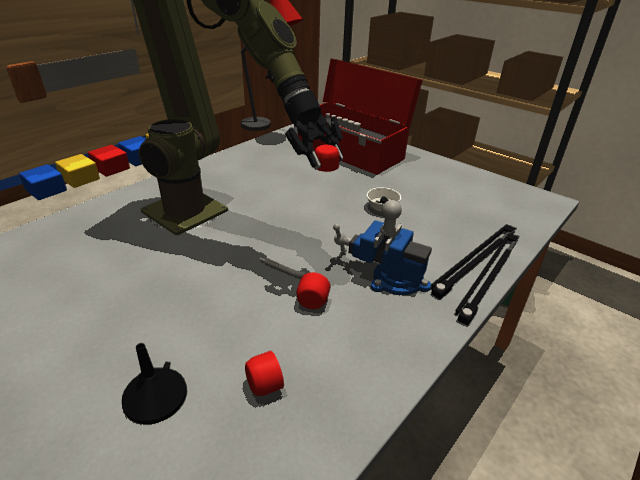

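The scene view shows the cap upright in the gripper at (327,157), mouth down. The crown plane is level within 0.5°. I'll go above the ball.

Run:
```python
from h import *
go([683.5,176.4,255],frame(-10,45,-1))
```

```text
t 9.25 at [559.8  60.2 330.1] j [  16.5   -9.9  -38.3   19.7  -18.4 -160.5] F [-0.5  0.  -0.4] gap 0.689
cm [-13.6   -1.84  12.5 ] deg [-0.   0.  -0.1]
```

Request:
arm_command --deltas '[[[1,-3,-1,2,0,0,0],[1,-7,-3,5,0,0,0],[1,-11,-4.5,7,0,0,0],[1,-13.6,-5.4,9,0,0,0],[1,-13.6,-5.4,9,0,0,0],[1,-13.6,-4,10.4,0,0,0],[1,-13.6,-2.5,11.9,0,0,0],[1,-13.6,-1.8,12.5,0,0,0],[1,-13.6,-1.8,12.5,0,0,0],[1,-13.6,-1.8,12.5,0,0,0]]]'

```text
t: 10.5
ee_pos: [683.8, 176.6, 256.3]
orientation: [[-0.176, -0.694, 0.698], [-0.984, 0.126, -0.122], [-0.003, -0.709, -0.705]]
contact_force: [0.5, 0.4, 0.1]
finger_gap: 0.691
```

Run:
```python
from h import *
go([683.5,176.4,219],frame(-10,45,-1))
st=read_state(); T=st['ee_pos']; g=T+[-15.5,2.6,20]
for n in('wrist','top','scene'):
    s=snap(n,n+'5'); P=world(s); rgb=s['pixels'].astype(int)
    m=(rgb[...,0]>60)&(rgb[...,0]>2.5*rgb[...,1])&(rgb[...,0]>2.5*rgb[...,2])&(np.linalg.norm(P-g,axis=2)<60)
    Q=P[m]; t=Q[Q[:,2]>T[2]+34]
    (cx,cy),r=cv2.minEnclosingCircle(t[:,:2].astype(np.float32))
    c=t.mean(0); nn=np.linalg.svd(t-c)[2][2] if len(t)>10 else 0
    print(n,len(t),c.round(1),(round(cx,1),round(cy,1),round(r,1)),nn, np.percentile(Q,[1,99],axis=0).round(1).tolist())
s=dict(np.load('pics/scene5.npz')); cv2.imwrite('pics/c5.png',cv2.resize(s['pixels'][130:280,300:500,::-1],None,fx=4,fy=4,interpolation=cv2.INTER_CUBIC))
```

```text
bash:   812 Killed                     python3 - <<'E'
from h import *
go([683.5,176.4,219],frame(-10,45,-1))
st=read_state(); T=st['ee_pos']; g=T+[-15.5,2.6,20]
for n in('wrist','top','scene'):
    s=snap(n,n+'5'); P=world(s); rgb=s['pixels'].astype(int)
    m=(rgb[...,0]>60)&(rgb[...,0]>2.5*rgb[...,1])&(rgb[...,0]>2.5*rgb[...,2])&(np.linalg.norm(P-g,axis=2)<60)
    Q=P[m]; t=Q[Q[:,2]>T[2]+34]
    (cx,cy),r=cv2.minEnclosingCircle(t[:,:2].astype(np.float32))
    c=t.mean(0); nn=np.linalg.svd(t-c)[2][2] if len(t)>10 else 0
    print(n,len(t),c.round(1),(round(cx,1),round(cy,1),round(r,1)),nn, np.percentile(Q,[1,99],axis=0).round(1).tolist())
s=dict(np.load('pics/scene5.npz')); cv2.imwrite('pics/c5.png',cv2.resize(s['pixels'][130:280,300:500,::-1],None,fx=4,fy=4,interpolation=cv2.INTER_CUBIC))
E
```

SVD of the full matrix ran out of memory, so I'll rerun with a lighter version.

Run:
```python
from h import *
go([683.5,176.4,219],frame(-10,45,-1))
st=read_state(); T=st['ee_pos']; g=T+[-15.5,2.6,20]
for n in('wrist','top','scene'):
    s=snap(n,n+'5'); P=world(s); rgb=s['pixels'].astype(int)
    m=(rgb[...,0]>60)&(rgb[...,0]>2.5*rgb[...,1])&(rgb[...,0]>2.5*rgb[...,2])&(np.linalg.norm(P-g,axis=2)<60)
    Q=P[m]; t=Q[Q[:,2]>T[2]+34]
    if len(t)<10: print(n,len(t),len(Q)); continue
    (cx,cy),r=cv2.minEnclosingCircle(t[:,:2].astype(np.float32))
    nn=np.linalg.eigh(np.cov(t.T))[1][:,0]
    print(n,len(t),t.mean(0).round(1),np.round([cx,cy,r],1),nn.round(3), np.percentile(Q,[1,99],axis=0).round(1).tolist())
    if n=='scene': cv2.imwrite('pics/c5.png',cv2.resize(s['pixels'][130:280,300:500,::-1],None,fx=4,fy=4,interpolation=cv2.INTER_CUBIC))
```

```text
t 10.55 at [683.9 176.6 256.4] j [  25.1    9.8  -30.1   10.6  -24.  -153.4] F [-1.  -0.1 -1. ] gap 0.687
cm [0.04 2.68 2.62] deg [-0.1  0.1 -0.2]
wrist 22376 [665.9 178.7 294.4] [668.5 178.3  26.6] [-0.02   0.001  1.   ] [[641.1, 152.8, 282.5], [691.7, 204.8, 296.2]]
top 556 [668.5 178.4 295.9] [666.6 178.1  29.6] [0.037 0.001 0.999] [[641.0, 152.0, 283.2], [694.4, 206.3, 315.5]]
scene 189 [673.4 173.1 294.7] [673.  174.1  26.1] [ 0.03  -0.048  0.998] [[649.7, 149.2, 253.5], [699.5, 196.7, 297.1]]
```

View pics/c5.png

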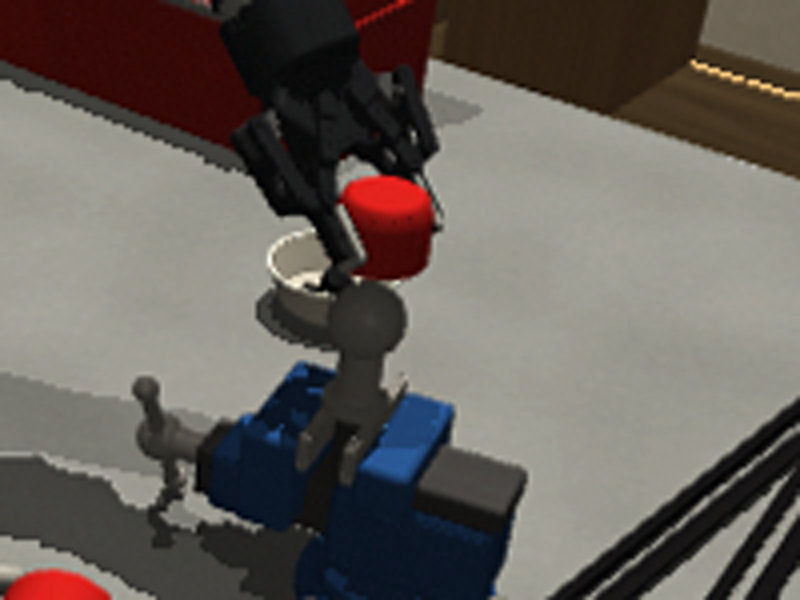

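Run:
```python
from h import *
s=dict(np.load('pics/scene5.npz')); K=s['camera_matrix']; M=np.linalg.inv(s['cam_to_world'])
def pr(p): q=K@(M@np.r_[p,1])[:3]; q=q[:2]/q[2]; return ((q-[300,130])*4).round()
print('ball',pr([668,179,205.4]),'crown',pr([668.3,178.6,295]),'mouth',pr([668.3,178.6,251]))
P=world(s); rgb=s['pixels'].astype(int)
m=(rgb[...,0]>50)&(rgb[...,0]>2.5*rgb[...,1])&(rgb[...,0]>2.5*rgb[...,2])&(np.linalg.norm(P-[668,179,275],axis=2)<60)
from scipy.optimize import least_squares
Q=P[m]; Q=Q[(Q[:,2]<280)&(Q[:,2]>254)]
r=least_squares(lambda c:np.hypot(Q[:,0]-c[0],Q[:,1]-c[1])-30,[668,179],loss='soft_l1'); print(len(Q),r.x, abs(r.fun).mean())
```

```text
ball [366. 318.] crown [384. 190.] mouth [374. 254.]
152 [669.29246269 178.99483838] 1.1918188387264017
```

Run:
```python
from h import *
for n in('scene','top'):
    s=dict(np.load(f'pics/{n}5.npz')); K=s['camera_matrix']; M=np.linalg.inv(s['cam_to_world'])
    def pr(p): q=(K@(M[:3,:3]@np.atleast_2d(p).T+M[:3,3:])); return (q[:2]/q[2]).T
    P=world(s); rgb=s['pixels'].astype(int)
    m=(rgb[...,0]>45)&(rgb[...,0]>2*rgb[...,1])&(rgb[...,0]>2*rgb[...,2])&(np.linalg.norm(np.nan_to_num(P)-[668,179,275],axis=2)<70)
    th=np.linspace(0,2*np.pi,200)
    def sil(c):
        pts=np.vstack([np.c_[c[0]+r*np.cos(th),c[1]+r*np.sin(th),0*th+c[2]+z] for r,z in((30,0),(30,30),(28,36),(21,44))])
        q=pr(pts); return q
    q=sil([668.3,178.6,251.3]); v,u=np.nonzero(m)
    print(n,'obs u',u.min(),u.max(),'v',v.min(),v.max(),'pred u',q[:,0].min().round(1),q[:,0].max().round(1),'v',q[:,1].min().round(1),q[:,1].max().round(1))
    for d in np.eye(3)*10: print('  10mm ->',(sil(np.array([668.3,178.6,251.3])+d)-q).mean(0).round(2))
    W=P.reshape(-1,3); k=np.isfinite(W[:,0])&(np.linalg.norm(W-[668,179,205],axis=1)<40)&(W[:,2]>195)
    if n=='scene':
        for r in range(v.min(),v.max()+1): print(r,u[v==r].min(),u[v==r].max(),end='; ')
```

```text
scene obs u 384 407 v 173 199 pred u 381.3 407.8 v 173.3 199.6
  10mm -> [3.52 1.37]
  10mm -> [ 2.27 -1.42]
  10mm -> [ 0.52 -3.71]
173 395 395; 174 391 400; 175 388 402; 176 387 404; 177 386 405; 178 385 406; 179 385 407; 180 384 407; 181 386 407; 182 387 407; 183 387 407; 184 388 407; 185 388 407; 186 389 407; 187 389 407; 188 390 407; 189 390 406; 190 391 406; 191 391 406; 192 391 406; 193 392 406; 194 392 406; 195 392 406; 196 391 405; 197 389 404; 198 388 403; 199 392 399; top obs u 218 247 v 156 184 pred u 218.4 249.7 v 156.2 187.5
  10mm -> [ 0.15 -4.88]
  10mm -> [-4.92 -0.12]
  10mm -> [-0.71 -0.76]
```

The cap silhouette matches the prediction to within a pixel, so it's centred over the ball. I'll descend to just above contact, then press in steps.

Request:
arm_command --deltas '[[[1,0,0.5,0.5,0,0,0],[1,0,1,1,0,0,0],[1,0,1.5,1.5,0,0,0],[1,0,2,2,0,0,0],[1,0,2.3,2.3,0,0,0],[1,0,2.6,2.55,0,0,0],[1,0,2.6,2.55,0,0,0],[1,0,2.6,2.55,0,0,0],[1,0,2.6,2.55,0,0,0],[1,0,2.6,2.55,0,0,0]]]'

```text
t: 11.95
ee_pos: [683.5, 176.9, 219.7]
orientation: [[-0.175, -0.694, 0.698], [-0.985, 0.126, -0.122], [-0.003, -0.709, -0.706]]
contact_force: [-0.5, 0.1, -0.8]
finger_gap: 0.687
```

```bash
python3 -c "
from h import *
go([683.5,176.4,210],frame(-10,45,-1))"
```

```text
t 11.95 at [683.5 176.9 219.7] j [  25.2   12.   -33.6    4.9  -24.  -153.4] F [-0.5  0.1 -0.8] gap 0.687
cm [0.05 0.68 0.69] deg [-0.1  0.1 -0.2]
```

Next, down about 10 mm.

Request:
arm_command --deltas '[[[1,0,0.1,0.1,0,0,0],[1,0,0.2,0.2,0,0,0],[1,0,0.3,0.3,0,0,0],[1,0,0.4,0.4,0,0,0],[1,0,0.5,0.5,0,0,0],[1,0,0.6,0.6,0,0,0],[1,0,0.7,0.7,0,0,0],[1,0,0.7,0.7,0,0,0],[1,0,0.7,0.7,0,0,0],[1,0,0.7,0.7,0,0,0]]]'

```text
t: 13.2
ee_pos: [682.9, 176.3, 210.7]
orientation: [[-0.176, -0.694, 0.698], [-0.984, 0.126, -0.123], [-0.002, -0.709, -0.705]]
contact_force: [-8.8, -1.0, 7.2]
finger_gap: 0.691
```

```bash
python3 -c "
from h import *
go([683.5,176.4,201],frame(-10,45,-1))"
```

```text
t 13.2 at [682.9 176.3 210.7] j [  25.2   12.6  -34.6    3.4  -24.1 -153.4] F [-8.8 -1.   7.2] gap 0.691
cm [-0.02  0.65  0.72] deg [-0.2 -0.  -0.2]
```

Request:
arm_command --deltas '[[[1,0.01,0.05,-0.05,0,0,0],[1,0.02,0.1,-0.1,0,0,0],[1,0.02,0.1,-0.1,0,0,0],[1,0.02,0.1,-0.1,0,0,0],[1,0.02,0.1,-0.1,0,0,0],[1,0.02,0.1,-0.1,0,0,0],[1,0.02,0.1,-0.1,0,0,0],[1,0.02,0.1,-0.1,0,0,0],[1,0.02,0.1,-0.1,0,0,0],[1,0.02,0.1,-0.1,0,0,0]]]'

```text
t: 14.45
ee_pos: [682.7, 176.4, 214.1]
orientation: [[-0.177, -0.69, 0.702], [-0.984, 0.127, -0.124], [-0.004, -0.713, -0.701]]
contact_force: [-8.4, -0.5, 10.9]
finger_gap: 0.689
```

Run:
```python
from h import *
go([682,176.4,201],frame(-10,45,-1))
st=read_state(); T=st['ee_pos']; g=T+[-15.5,2.6,20]; print(st['torque'].round(2))
for n in('wrist','top'):
    s=snap(n,n+'6'); P=world(s); rgb=s['pixels'].astype(int)
    m=(rgb[...,0]>60)&(rgb[...,0]>2.5*rgb[...,1])&(rgb[...,0]>2.5*rgb[...,2])&(np.linalg.norm(P-g,axis=2)<60)
    Q=P[m]; t=Q[(Q[:,2]>T[2]+34)&(Q[:,2]<T[2]+46)]; nn=np.linalg.eigh(np.cov(t.T))[1][:,0]
    print(n,len(t),t.mean(0).round(1),nn.round(3),np.percentile(Q,[1,99],axis=0).round(1).tolist())
```

```text
t 14.45 at [682.7 176.4 214.1] j [  25.3   12.3  -34.6    3.4  -24.3 -153.3] F [-8.4 -0.5 10.9] gap 0.689
cm [0.02 0.98 0.87] deg [-0.5  0.  -0.3]
[-0.39  0.51 -0.29]
wrist 22337 [664.6 178.5 252. ] [-0.019  0.001  1.   ] [[639.7, 152.6, 240.1], [690.6, 204.5, 253.9]]
top 506 [667.5 178.3 253. ] [-0.009 -0.006  1.   ] [[641.5, 152.5, 240.8], [693.6, 207.3, 263.5]]
```

Request:
arm_command --deltas '[[[1,0,0.2,0.2,-0.3,0,-0.2],[1,0,0.4,0.35,-0.5,0,-0.3],[1,0,0.6,0.55,-0.5,0,-0.3],[1,0,0.8,0.7,-0.5,0,-0.3],[1,0,1,0.9,-0.5,0,-0.3],[1,0,1.15,1.05,-0.5,0,-0.3],[1,0,1.3,1.2,-0.5,0,-0.3],[1,0,1.45,1.35,-0.5,0,-0.3],[1,0,1.45,1.35,-0.5,0,-0.3],[1,0,1.45,1.35,-0.5,0,-0.3]]]'

```text
t: 15.8
ee_pos: [682.4, 176.6, 194.8]
orientation: [[-0.174, -0.696, 0.697], [-0.985, 0.123, -0.123], [-0.0, -0.707, -0.707]]
contact_force: [0.5, -0.1, 0.8]
finger_gap: 0.69
```

```bash
cat > chk.py <<'E'
from h import *
import sys
go([682,176.4,float(sys.argv[1])],frame(-10,45,-1))
st=read_state(); T=st['ee_pos']; g=T+[-15.5,2.6,20]; print('torque',st['torque'].round(2))
for n in('wrist','top'):
    s=snap(n,n+sys.argv[2]); P=world(s); rgb=s['pixels'].astype(int)
    m=(rgb[...,0]>60)&(rgb[...,0]>2.5*rgb[...,1])&(rgb[...,0]>2.5*rgb[...,2])&(np.linalg.norm(P-g,axis=2)<60)
    Q=P[m]; zt=np.percentile(Q[:,2],80); t=Q[abs(Q[:,2]-zt)<4]; nn=np.linalg.eigh(np.cov(t.T))[1][:,0]
    print(n,len(t),t.mean(0).round(1),nn.round(3),'crown-TCP',(np.median(t[:,2])-T[2]).round(1),'above home',(np.median(t[:,2])-234.4).round(1))
E
python3 chk.py 190 7
```

```text
t 15.8 at [682.4 176.6 194.8] j [  25.2   13.7  -35.8    1.1  -24.  -153.5] F [ 0.5 -0.1  0.8] gap 0.69
cm [0.02 0.37 0.31] deg [-0.  0. -0.]
torque [ 0.01  0.58 -0.15]
wrist 22068 [664.8 178.7 232.8] [-0.012  0.003  1.   ] crown-TCP 38.3 above home -1.4
top 388 [668.  179.1 234.5] [0.003 0.005 1.   ] crown-TCP 39.4 above home -0.2
```

The lip has passed the ball and the crown is at home height, but the force is only about 1 N. I'll press further to load the crown.

Request:
arm_command --deltas '[[[1,0,0.1,0.1,0,0,0],[1,0,0.2,0.2,0,0,0],[1,0,0.3,0.3,0,0,0],[1,0,0.4,0.4,0,0,0],[1,0,0.4,0.4,0,0,0],[1,0,0.4,0.4,0,0,0],[1,0,0.4,0.4,0,0,0],[1,0,0.4,0.4,0,0,0],[1,0,0.4,0.4,0,0,0],[1,0,0.4,0.4,0,0,0]]]'

```text
t: 17.15
ee_pos: [683.2, 176.5, 194.4]
orientation: [[-0.175, -0.69, 0.702], [-0.985, 0.124, -0.123], [-0.002, -0.713, -0.701]]
contact_force: [-21.1, -2.2, 23.0]
finger_gap: 0.691
```

```bash
python3 chk.py 188 8
```

```text
t 17.15 at [683.2 176.5 194.4] j [  25.2   13.8  -36.3    0.2  -24.3 -153.5] F [-21.1  -2.2  23. ] gap 0.691
cm [0.04 0.54 0.37] deg [-0.5  0.  -0.1]
torque [-0.71  0.1  -0.82]
wrist 22010 [665.1 178.6 232.4] [-0.026  0.004  1.   ] crown-TCP 38.2 above home -1.8
top 384 [668.  177.9 234.3] [-0.01  -0.015  1.   ] crown-TCP 39.8 above home -0.2
```

The cap is home: z stopped while the force rose to 23 N. There's a sideways load of 21 N, though. I'll press again with a -x bias and a tilt correction.

Request:
arm_command --deltas '[[[1,0.03,0.55,0.2,-0.8,0,0],[1,0.03,0.6,0.25,-0.8,0,0],[1,0.03,0.62,0.27,-0.8,0,0],[1,0.03,0.62,0.27,-0.8,0,0],[1,0.03,0.62,0.27,-0.8,0,0],[1,0.03,0.62,0.27,-0.8,0,0],[1,0.03,0.62,0.27,-0.8,0,0],[1,0.03,0.62,0.27,-0.8,0,0],[1,0.03,0.62,0.27,-0.8,0,0],[1,0.03,0.62,0.27,-0.8,0,0]]]'

```text
t: 18.5
ee_pos: [682.9, 176.7, 194.4]
orientation: [[-0.177, -0.692, 0.699], [-0.984, 0.128, -0.123], [-0.005, -0.71, -0.704]]
contact_force: [-15.9, -2.1, 20.2]
finger_gap: 0.688
```

```bash
python3 chk.py 188 9
python3 - <<'E'
from h import *
s=snap('scene','s9'); cv2.imwrite('pics/c9.png',cv2.resize(s['pixels'][130:430,100:500,::-1],None,fx=2,fy=2,interpolation=cv2.INTER_CUBIC))
E
```

```text
t 18.5 at [682.9 176.7 194.4] j [  25.2   13.8  -36.1    0.6  -24.1 -153.2] F [-15.9  -2.1  20.2] gap 0.688
cm [0.04 0.51 0.39] deg [-0.2  0.  -0.3]
torque [-0.7  -0.2  -0.75]
wrist 22026 [665.  178.7 232.5] [-0.021  0.     1.   ] crown-TCP 38.3 above home -1.7
top 366 [668.1 179.1 234.6] [-0.007  0.002 -1.   ] crown-TCP 40.0 above home -0.1
```

View pics/c9.png

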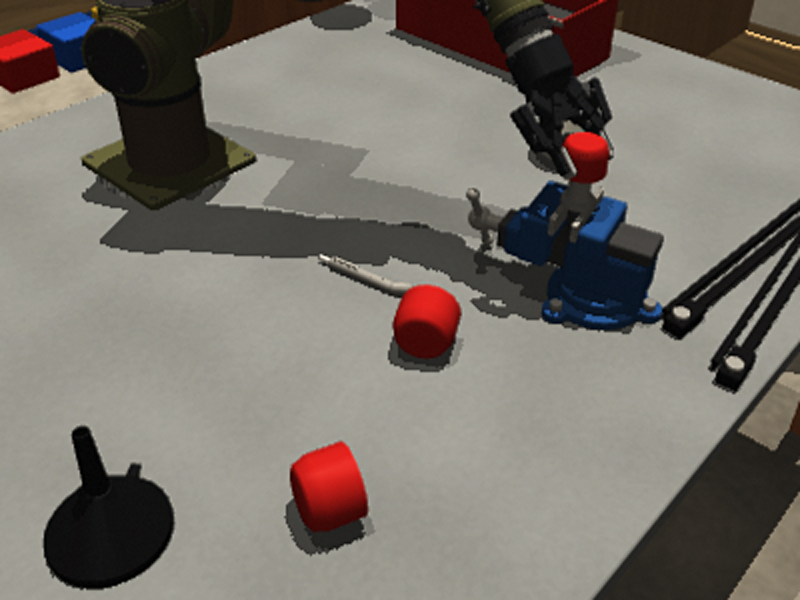

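The cap sits on the ball at crop pixel (586,157), upright, and the other objects look undisturbed. One more press for a firmer hold.

Request:
arm_command --deltas '[[[1,0.06,0.75,0.25,-0.8,0,0],[1,0.06,0.8,0.27,-0.8,0,0],[1,0.06,0.86,0.3,-0.8,0,0],[1,0.06,0.86,0.3,-0.8,0,0],[1,0.06,0.86,0.3,-0.8,0,0],[1,0.06,0.86,0.3,-0.8,0,0],[1,0.06,0.86,0.3,-0.8,0,0],[1,0.06,0.86,0.3,-0.8,0,0],[1,0.06,0.86,0.3,-0.8,0,0],[1,0.06,0.86,0.3,-0.8,0,0]]]'

```text
t: 19.9
ee_pos: [682.8, 176.8, 194.4]
orientation: [[-0.181, -0.691, 0.7], [-0.983, 0.134, -0.122], [-0.009, -0.71, -0.704]]
contact_force: [-12.4, -3.6, 22.3]
finger_gap: 0.692
```

```bash
python3 chk.py 188 10
```

```text
t 19.9 at [682.8 176.8 194.4] j [  25.2   13.8  -36.1    0.6  -24.1 -152.9] F [-12.4  -3.6  22.3] gap 0.692
cm [0.06 0.51 0.39] deg [-0.2  0.1 -0.7]
torque [-0.81 -0.79 -0.79]
wrist 22018 [665.  178.7 232.5] [-0.021 -0.003  1.   ] crown-TCP 38.3 above home -1.7
top 382 [668.9 178.7 234.2] [-0.008 -0.008  1.   ] crown-TCP 39.7 above home -0.3
```

Run:
```python
from h import *
a=np.load('pics/top0.npz')['z_map'];b=np.load('pics/top10.npz')['z_map']
for n,(u,v,r) in dict(funnel=(500,240,28),gauge=(317,275,30),bowl=(127,266,28)).items():
    d=abs(a-b)[v-r:v+r,u-r:u+r]; print(n,np.median(d).round(1),(d>8).mean().round(3))
print(read_state()['contact_force'].round(1)); sign_off()
```

```text
funnel 2.8 0.056
gauge 2.8 0.053
bowl 2.8 0.055
[-12.9  -3.9  21.5]
the job is handed in; nothing more can be done
```

The smallest red cap is fully home on the tow ball and upright. I handed in at about 20 s with the gripper still holding and pressing it down.

- **Seating:** The force built up as the lip met the ball, then fell to about 1 N once it was past. It rose again to about 22 N down when the crown met the ball. In the last checks the crown height was 0.3 mm from home by the top camera.
- **Tilt:** The crown was within about 0.6° of level by the top camera, while the wrist camera read about 1.2°.
- **Left in place:** Depth images from before and after show no change beyond noise at the funnel, gauge and bowl.
- **Disagreements:** The wrist camera put the crown about 1.7 mm below home, within the 2 mm calibration. A sideways load of about 13 N remained at the wrist while pressing. I cut it from 21 N but did not remove it.

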